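Lock the end board into a potter's drying deck

ROBOT

A 7-joint arm with a two-finger parallel gripper is mounted at the origin on the work surface. World frame = base frame: x ahead of the robot, y to its left, z up, the work surface at z = 0. Lengths are in m, angles in rad, forces in N, time in s.
With the tool pointing down it reaches from about 0.4 to 0.85 m from the base axis. Payload 10.4 kg.
Tool frame: the origin (TCP) lies midway between the tips of the shut fingers; the grasp point (between the pads) lies 19 mm behind it; z points along the fingers, y is the line along which they close (so a half turn about z gives the same grasp; the last joint's range is limited). The gripper opens to 87 mm and grips with 3 to 60 N. Pads are 19 mm wide; open, the fingers measure 117 mm over their backs; the gripper's body (75 mm by 190 mm) begins 51 mm behind the grasp point.
Start: joints at [1.099, 0.332, -0.065, 1.46, 0.022, 1.35, -0.088], TCP at [0.271, -0.563, 0.223] pointing down, gripper open.
Joint ranges: [-2.6, 2.6], [-0.5, 2.12], [-1.47, 1.34], [0.16, 2.42], [-1.27, 4.41], [0.06, 2.06], [-2.6, 2.6]. Speed limits (rad/s): [2.22, 2.22, 2.79, 2.79, 3.14, 3.14, 3.14].

INTERFACE

Orientations are given as a unit quaternion [x, y, z, w].
In Python, from bench import r gives the robot as it stands.
- The arm moves only by the tool carry_out, never from a script. Its argument "steps" is a list that holds one entry, the list of rows, each a list of 6 numbers: the shift along the tool's x, y, z in cm, then the turn, a rotation vector about the tool's x, y, z in rad. In form: [[[dx, dy, dz, wx, wy, wz], ...]]. A call has 1 to 20 rows; each row is the pose to reach, as a shift and turn from the pose commanded when the call began, along the tool's axes at that moment; what a row does not reach only later rows make up. A row lasts 1/12 s, in which the tool goes at most 41.7 mm and 7.16 degrees, less where a joint would pass 70% of its speed; a pose out of reach is approached as far as the arm can. A call with a gripper value outside its range is refused whole. "hand" is the closure, from -1 (fully open) to 1 (shut), set as the call begins (left out, the last holds). The fingers move at their own pace and stop on an object; "squeeze" is the grip in N (left out, the last holds). Time passes only in rows, so rows that repeat a pose let the fingers close. It gives the time, the measured TCP pose, the force, the opening and the grip force at its end, in the units of the state.
- r.read_state(): the state, without advancing time (a new reading comes with each control period).
- r.camera(name): name is "side" or "top" or "wrist"; returns the picture (420x560x3 uint8, red, green, blue); there is no depth.
- r.camera_params(name): a dict with "fx", "fy", "cx", "cy" (pixels), "view" (4x4, takes a point from world to camera coordinates). Camera axes: x right, y up, looking along -z (the intrinsics and any distortion apply to the point x, -y, -z); pixel columns grow to the right and rows downward; lengths in m; the calibration is good to about 2 mm. A picture is of the moment at which its call begins: read the wrist's pose just before it. camera_params takes no time and is no camera call; for the wrist camera it gives the pose at the moment of the call.
- r.close_job(): hands the job in; it is judged then, once.
The state is a dict: "time": time; "joint_positions": joint angles; "joint_vel": joint speeds; "joint_torque": joint torques, N m; "ee_pos": TCP position; "eef_rot": TCP orientation; "ft_force": force on the tool from outside, world axes, zero at the start; "torque": the same for the moment, N m; "width": finger opening in m; "grip_force": force on a finger pad.
Only numpy, scipy, OpenCV 4.12 (cv2) and the standard library are available. Lean on these libraries where they do the work, as an engineer would, in place of code of your own. Each camera call takes 0.05 s, during which the arm holds its last target. There are 200 camera calls.

TASK

Fit the loose end board, which has a batten to hold it by, onto the wooden drying deck: angle its tongue down into the groove of the deck's edge strip, push it home, then lower it until it lies flat and locked, its ends in line with the deck boards, and let go. Work gently, never forcing the joint, and leave the pot, the brush mug and the jar alone.

Things in the scene. Friction and masses are not known exactly. Their poses are not given: they have to be found in the camera images.
- board: Loose wooden end board, x 180 mm by y 120, 20 thick, 0.25-0.5 kg. Origin: underside centre; z up, +y to the tongue. Profile (mm): body y -60..40, z 0..20; top flange y 40..55, z 12..20; tooth y 49.5..55, z 6..12; tongue y 55..70, z 6..11; so a slot y 40..49.5 opens downwards. Starts flat on the bench, right of the deck.
- batten (a point): Middle of the top of the darker batten on the board, to hold it by: 120 mm long (board x), 20 wide (board y), 38 high, centred; this point is at (0, 0, 58) mm in the board's frame.
- tongue (a point): Middle of the lower front edge of the board's tongue, at (0, 70, 6) mm in the board's frame.
- deck: Fixed drying deck. Plywood base 12 mm thick (x -100..100, y -150..205) with two fixed boards on it (x -90..90, y 40..202, z 12..32) and before them a grooved strip (see groove), as long as the boards. Origin: base underside, on the groove mouth's nominal line, midway along; z up, +y from the empty place to the fixed boards.
- groove (a point): Nominal mid-mouth of the groove: deck (0, 0, 21) mm. The real strip is fixed up to 12 mm off this in deck y (offset d, unmeasured: feel or see it; gap strip to first board = 14 - d). Profile, y from d, deck z: upper lip y 0..14, z 26.5..32; groove y 0..12, z 16..26.5; back y 12..26; lower lip y -18..12, z 12..16, with a bead on it y -18..-12 up to z 22.
- seat (a point): Nominal home of the board's origin, deck (0, -60, 12) mm, truly at y -60 + d (play 2 mm inwards, 1.5 outwards). The tongue passes bead and upper lip only with the board tilted 18 to 28 degrees, tongue low. Home, it lies flat on the base, top level with the deck boards, bead in its slot. Keep board-deck contact below 25 N.
- pot: Small round clay pot drying on the deck's fixed boards, about 84 mm wide and 78 mm high, origin under its foot. Leave alone.
- brush_mug: White mug of brushes standing on the bench, 72 mm wide, about 200 mm high with the brushes, origin under its foot. Leave alone.
- slip_jar: Closed jar of red slip standing on the bench, 64 mm wide, 75 mm high, origin under its foot. Leave alone.
There are look-alikes about, which are no part of the job. Leave any grey or orange look-alike of the board alone.

How it is judged:
By the outcome, as a careful person would: the job done as asked, in the order asked, and still so for the second after the job is handed in, with the robot touching nothing.
It also fails if it takes over 58 s, if anything falls off the work surface, if the arm or the gripper's body presses on something with over 40 N, if the wrist force passes 120 N, or if a joint passes its speed limit or range.

## Working session

There is one attempt and no reset: what is moved stays moved. The work goes in short steps, Python scripts to look and compute and a tool call to move; the robot and the scene stay as the last step left them, time stands still between calls to the robot, and variables do not carry over. Pictures are saved under pics/ and viewed, at most 10 in all, crops included, and the job is handed in when it is done.

Besides the shell and the picture viewer there is one more tool, called after "Emit:" by a JSON object that holds its "method" and its "body". carry_out: Moves the arm, as the interface text tells. Its arguments: {"type":"object","properties":{"steps":{"type":"array","items":{"type":"array","items":{"type":"array","items":{"type":"number"}}}},"hand":{"type":"number"},"squeeze":{"type":"number"}},"required":["steps"]}

```bash
mkdir -p pics; ls; python3 - <<'E'
from bench import r
import cv2,numpy as np
s=r.read_state();print(s)
a=[r.camera(n) for n in("side","top","wrist")]
for n,i in zip("stw",a): cv2.imwrite(f"pics/{n}0.png",i[...,::-1])
for n in("side","top","wrist"): print(n,r.camera_params(n))
E
```

```text
pics
{'time': 0.0, 'joint_positions': array([ 1.09940794,  0.33285038, -0.06468719,  1.46094109,  0.02160164,
        1.34988201, -0.08847163]), 'joint_vel': array([ 0.00077274,  0.00068991,  0.00148635, -0.00028782,  0.00081864,
        0.00018877, -0.00034555]), 'joint_torque': array([ 1.36043677e-04, -6.23253322e+01,  2.48923281e-02, -3.89896595e+01,
       -6.14177040e-02,  3.97632702e-02,  1.35941045e-04]), 'ee_pos': array([ 0.2709937 , -0.56277115,  0.22176743]), 'eef_rot': array([ 9.74924671e-01,  2.22534057e-01, -1.88039343e-04, -6.66683183e-04]), 'ft_force': array([ 0.71608816, -0.54122092, -0.15226011]), 'torque': array([0.06033459, 0.00114914, 0.00994109]), 'grip_force': 0.0, 'width': 0.08697884943675857}
side {'fx': 444.93839041699744, 'fy': 444.93839041699744, 'cx': 278.07172077808235, 'cy': 208.5636366338514, 'view': array([[-0.9136455 , -0.40636998, -0.0107402 ,  0.45870038],
       [ 0.24464547, -0.57075502,  0.78382862, -0.20173614],
       [-0.32465444,  0.71351394,  0.62088433, -0.93855011],
       [ 0.        ,  0.        ,  0.        ,  1.        ]])}
top {'fx': 384.2323674103298, 'fy': 384.2323674103298, 'cx': 266.5874572720933, 'cy': 209.273756341386, 'view': array([[ 0.00594158, -0.99982518, -0.0177286 , -0.05230034],
       [ 0.98988935,  0.00336815,  0.14180174, -0.49722885],
       [-0.14171723, -0.01839188,  0.98973631, -1.10158519],
       [ 0.        ,  0.        ,  0.        ,  1.        ]])}
wrist {'fx': 340.55443715427816, 'fy': 340.55443715427816, 'cx': 283.46299037149373, 'cy': 209.4593537622444, 'view': array([[ 4.33839630e-01, -9.00989683e-01, -8.74948036e-04,
        -6.24845528e-01],
       [ 8.57976426e-01,  4.13424198e-01, -3.04888316e-01,
         3.63666621e-02],
       [ 2.75062952e-01,  1.31521950e-01,  9.52387709e-01,
        -3.91047573e-01],
       [ 0.00000000e+00,  0.00000000e+00,  0.00000000e+00,
         1.00000000e+00]])}
```

View pics/t0.png

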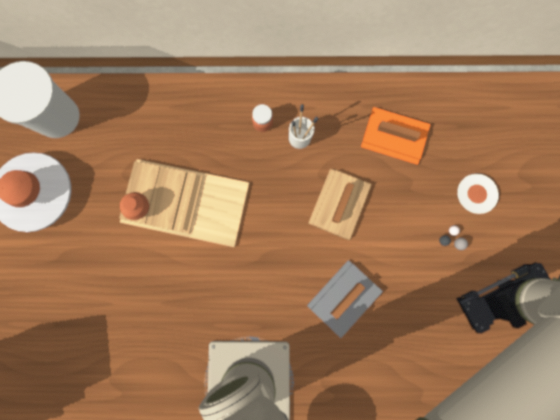

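View pics/s0.png

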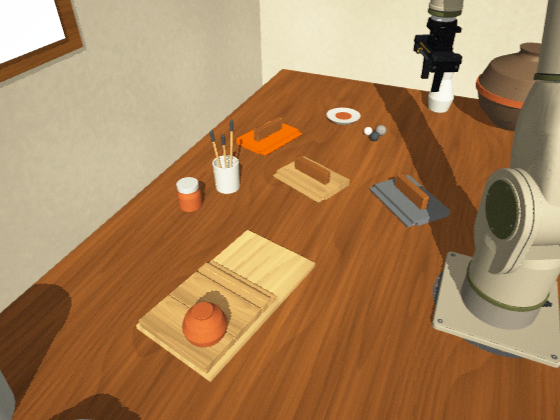

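The candidates for the board are wood at top (341,204), grey at (346,298) and orange at (397,135). The natural-wood one fits the description, since grey and orange are the excluded look-alikes. The deck runs (135,160)-(248,180)-(238,245)-(122,228), with its empty place to the right. I'll confirm with an enlarged crop.

```bash
python3 - <<'E'
import cv2,numpy as np
t=cv2.imread("pics/t0.png");s=cv2.imread("pics/s0.png")
f=lambda i,x,y,w,h,k:cv2.resize(i[y:y+h,x:x+w],None,fx=k,fy=k,interpolation=cv2.INTER_CUBIC)
a=f(t,300,160,80,85,5)[:, :400]; b=f(s,265,145,95,65,4)[:,:380]; c=f(t,115,150,140,100,400/140)
d=f(s,130,225,190,150,2)
col1=np.vstack([cv2.resize(a,(320,340)),cv2.resize(b,(320,220))])
col2=np.vstack([cv2.resize(c,(400,286)),cv2.resize(d,(400,274))])
cv2.imwrite("pics/crop1.png",np.hstack([col1,col2]))
E
```

```text
(no output)
```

View pics/crop1.png

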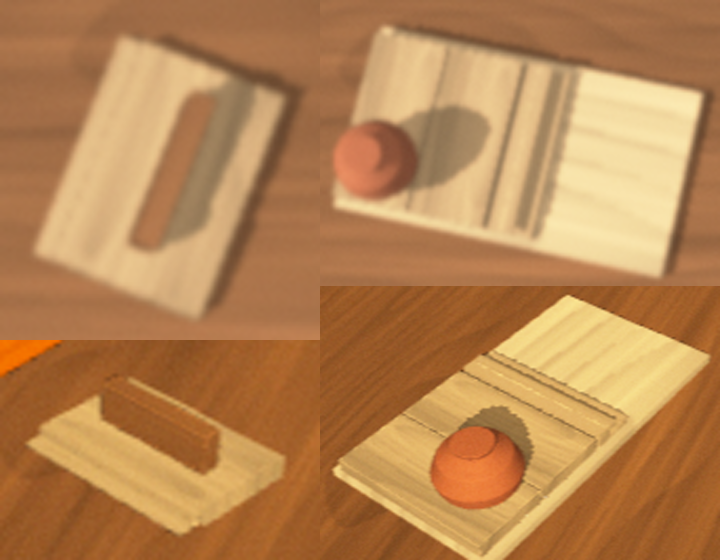

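```bash
cat > h.py <<'E'
import numpy as np,cv2
from scipy.spatial.transform import Rotation as R
from bench import r
def cast(p,px,z):
    px=np.atleast_2d(px).astype(float);V=p["view"];A=V[:3,:3];c=-A.T@V[:3,3]
    d=np.c_[(px[:,0]-p["cx"])/p["fx"],-(px[:,1]-p["cy"])/p["fy"],-np.ones(len(px))]@A
    return c+d*((np.asarray(z)-c[2])/d[:,2])[:,None]
def proj(p,X):
    q=np.atleast_2d(X)@p["view"][:3,:3].T+p["view"][:3,3]
    return np.c_[p["cx"]-p["fx"]*q[:,0]/q[:,2],p["cy"]+p["fy"]*q[:,1]/q[:,2]]
def rigid(m,w):  # 2D: w = Rot m + t
    m,w=np.array(m)[:,:2],np.array(w)[:,:2];a,b=m-m.mean(0),w-w.mean(0)
    th=np.arctan2((a[:,0]*b[:,1]-a[:,1]*b[:,0]).sum(),(a*b).sum())
    M=np.array([[np.cos(th),-np.sin(th)],[np.sin(th),np.cos(th)]]);t=w.mean(0)-M@m.mean(0)
    return th,t,np.round((w-m@M.T-t)*1e3,1)
def to_row(pos,rot):  # row from current measured pose: cm, rad
    s=r.read_state();E=R.from_quat(s["eef_rot"])
    return np.round(np.r_[E.inv().apply(pos-s["ee_pos"])*100,(E.inv()*rot).as_rotvec()],3)
E
python3 - <<'E'
from h import *
p=r.camera_params("top")
b=cast(p,[(330.5,169.2),(372,183.8),(350.7,239.5),(308.7,222.5)],[.011,.02,.02,.011])
print(rigid([(.09,.07),(.09,-.06),(-.09,-.06),(-.09,.07)],b))
d=cast(p,[(137.7,159.8),(249.75,182.2),(235.8,246.2),(119.6,223.5)],.012)
print(rigid([(.1,.205),(.1,-.15),(-.1,-.15),(-.1,.205)],d))
bt=cast(p,[(300+205/4,160+93/4),(300+145/4,160+248/4)],.058);print(bt,bt.mean(0))
E
```

```text
(np.float64(-0.38641196228819497), array([ 0.51688306, -0.27605322]), array([[-1.3,  0.9],
       [ 0.5, -1.2],
       [-0.6, -0.9],
       [ 1.3,  1.2]]))
(np.float64(-0.1965994336127538), array([0.5154032 , 0.17022435]), array([[ 0.5, -1.5],
       [-0.1, -1.2],
       [ 1.2, -1. ],
       [-1.6,  3.8]]))
[[ 0.57162175 -0.29670819  0.058     ]
 [ 0.45789804 -0.25089357  0.058     ]] [ 0.5147599  -0.27380088  0.058     ]
```

```bash
python3 - <<'E'
from h import *
p=r.camera_params("top")
for n,px,z in[("pot",(134,204),.09),("mugtop",(301,128),.09),("jar",(262,113),.075)]: print(n,cast(p,px,z))
s=r.read_state();E=R.from_quat(s["eef_rot"]);V=r.camera_params("wrist")["view"]
c=-V[:3,:3].T@V[:3,3];print("cam in tool",E.inv().apply(c-s["ee_pos"]),"look",E.inv().apply(-V[2,:3]),"right",E.inv().apply(V[0,:3]))
print("tool x",E.apply([1,0,0]))
rot=R.from_euler("z",-.386)*R.from_euler("x",np.pi)
print(to_row(np.array([.516,-.275,.20]),rot))
t=R.from_euler("z",-.197)
pot=cast(p,(134,204),.09)[0];print("pot in deck",t.inv().apply(pot-[.5154,.1702,0]))
E
```

```text
pot [[0.50341963 0.32522205 0.09      ]]
mugtop [[ 0.72772959 -0.14927106  0.09      ]]
jar [[ 0.77952679 -0.0354275   0.075     ]]
cam in tool [ 0.08454035  0.00030579 -0.16102735] look [-3.04853410e-01  1.73073096e-04  9.52399270e-01] right [-6.82856757e-05  9.99999977e-01 -2.03580808e-04]
tool x [ 9.00960387e-01  4.33901349e-01 -3.67132555e-05]
[ 3.4557e+01 -1.5303e+01  2.2100e+00 -1.0000e-03  0.0000e+00  8.3500e-01]
pot in deck [-0.04209084  0.14967875  0.09      ]
```

Emit:
{"method": "carry_out", "body": {"steps": [[[3.4, -1.5, 0.2, 0, 0, 0.08], [7, -3.1, 0.5, 0, 0, 0.17], [10.5, -4.7, 0.7, 0, 0, 0.26], [14, -6.2, 0.9, 0, 0, 0.35], [17.5, -7.7, 1.1, 0, 0, 0.44], [21, -9.3, 1.4, 0, 0, 0.53], [24.5, -10.8, 1.6, 0, 0, 0.62], [28, -12.4, 1.8, 0, 0, 0.7], [31, -13.8, 2, 0, 0, 0.77], [33.5, -14.8, 2.2, 0, 0, 0.82], [34.6, -15.3, 2.2, 0, 0, 0.835], [34.6, -15.3, 2.2, 0, 0, 0.835], [34.6, -15.3, 2.2, 0, 0, 0.835]]]}}

```text
time: 1.23
ee_pos: [0.5164, -0.275, 0.2003]
eef_rot: [0.982, -0.191, -0.0, 0.0]
ft_force: [-0.3, -1.1, -0.2]
width: 0.0867
grip_force: 0.0
```

```bash
python3 - <<'E'
from h import *
p=r.camera_params("wrist");i=r.camera("wrist");cv2.imwrite("pics/w1.png",i[...,::-1])
import pickle;pickle.dump(p,open("w1.pkl","wb"))
s=r.read_state();print(s["time"],s["ee_pos"],s["joint_positions"])
B=R.from_euler("z",-.386);o=np.array([.5160,-.2752,0])
for m in[(.06,.01,.058),(.06,-.01,.058),(-.06,.01,.058),(-.06,-.01,.058),(.09,-.06,.02),(-.09,-.06,.02),(.09,.07,.011),(-.09,.07,.011)]: print(m,proj(p,B.apply(m)+o).round(1))
E
```

```text
1.2833 [ 0.51579934 -0.2761635   0.20037492] [ 0.57904933  0.26642243 -0.19846354  1.59417865  0.054882    1.28685403
 -1.58513324]
(0.06, 0.01, 0.058) [[272.4 130.6]]
(0.06, -0.01, 0.058) [[295.4 130.6]]
(-0.06, 0.01, 0.058) [[273.4 256.1]]
(-0.06, -0.01, 0.058) [[293.9 256.1]]
(0.09, -0.06, 0.02) [[347.1  95. ]]
(-0.09, -0.06, 0.02) [[337.6 265.9]]
(0.09, 0.07, 0.011) [[212.1  94.9]]
(-0.09, 0.07, 0.011) [[222. 262.]]
```

View pics/w1.png

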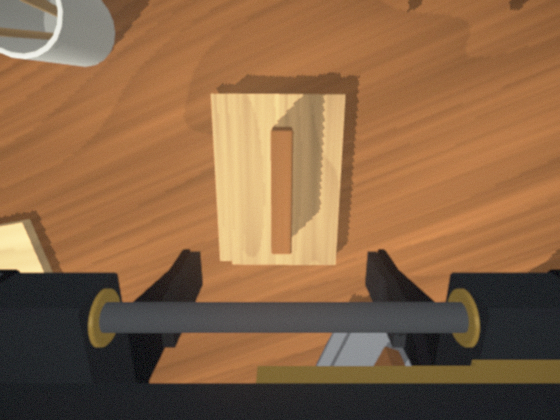

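The wrist picture shows the wood board with its batten at (271-293, 128-254) and its tongue step on the left (211-220, 94-262). That agrees with my estimate to within 2 px. Next I descend and grasp.

Emit:
{"method": "carry_out", "body": {"steps": [[[0.1, -0.15, 3.5, 0, 0, 0], [0.1, -0.15, 7, 0, 0, 0], [0.1, -0.15, 10.5, 0, 0, 0], [0.1, -0.15, 14, 0, 0, 0], [0.1, -0.15, 16.2, 0, 0, 0], [0.1, -0.15, 17.2, 0, 0, 0], [0.1, -0.15, 17.2, 0, 0, 0], [0.1, -0.15, 17.2, 0, 0, 0]]]}}

```text
time: 1.95
ee_pos: [0.518, -0.2753, 0.0295]
eef_rot: [0.981, -0.192, 0.0, 0.0]
ft_force: [0.1, -0.6, -0.7]
width: 0.0865
grip_force: 0.0
```

Emit:
{"method": "carry_out", "body": {"steps": [[[0, 0, 0, 0, 0, 0], [0, 0, 0, 0, 0, 0], [0, 0, 0, 0, 0, 0], [0, 0, 0, 0, 0, 0], [0, 0, 0, 0, 0, 0], [0, 0, 0, 0, 0, 0], [0, 0, 0, 0, 0, 0], [0, 0, 0, 0, 0, 0]]], "hand": 1, "squeeze": 45}}

```text
time: 2.62
ee_pos: [0.5181, -0.2741, 0.0286]
eef_rot: [0.981, -0.192, 0.0, 0.0]
ft_force: [0.3, -0.0, -0.4]
width: 0.0415
grip_force: 0.0
```

Emit:
{"method": "carry_out", "body": {"steps": [[[0, 0, 0, 0, 0, 0], [0, 0, 0, 0, 0, 0], [0, 0, 0, 0, 0, 0], [0, 0, 0, 0, 0, 0], [0, 0, 0, 0, 0, 0], [0, 0, 0, 0, 0, 0], [0, 0, 0, 0, 0, 0], [0, 0, 0, 0, 0, 0]]]}}

```text
time: 3.28
ee_pos: [0.5181, -0.274, 0.0285]
eef_rot: [0.981, -0.192, 0.0, -0.0]
ft_force: [1.0, 0.2, -0.9]
width: 0.02
grip_force: 45.0
```

Emit:
{"method": "carry_out", "body": {"steps": [[[0, 0, -1, 0, 0, 0], [0, 0, -3, 0, 0, 0], [0, 0, -6, 0, 0, 0], [0, 0, -9, 0, 0, 0], [0, 0, -12, 0, 0, 0], [0, 0, -12, 0, 0, 0], [0, 0, -12, 0, 0, 0]]]}}

```text
time: 3.87
ee_pos: [0.5187, -0.2746, 0.1505]
eef_rot: [0.981, -0.192, 0.001, 0.001]
ft_force: [0.4, 0.8, -5.4]
width: 0.0197
grip_force: 45.0
```

```bash
python3 - <<'E'
from h import *
s=r.read_state();print(s["time"],s["ee_pos"],s["width"],s["grip_force"],s["ft_force"],s["torque"])
rot=R.from_euler("z",-.197)*R.from_euler("x",np.pi)
D=R.from_euler("z",-.197);o=np.array([.5154,.1702,0])
print(to_row(D.apply([0,-.10,.20])+o,rot)); print(D.apply([0,-.10,.20])+o)
E
```

```text
3.8667 [ 0.51869194 -0.27459623  0.15045557] 0.01967911649095816 44.99545181170106 [ 0.4222161   0.80544274 -5.39816849] [0.06530958 0.09201381 0.03171264]
[-1.5166e+01 -3.1254e+01 -5.0190e+00  1.0000e-03 -3.0000e-03 -1.8900e-01]
[0.49582718 0.07213418 0.2       ]
```

```bash
python3 - <<'E'
from h import *
rot=R.from_euler("z",-.197)*R.from_euler("x",np.pi)
D=R.from_euler("z",-.197);o=np.array([.5154,.1702,0])
print(to_row(D.apply([0,-.20,.22])+o,rot))
E
```

```text
[-1.3278e+01 -2.1431e+01 -7.0080e+00  1.0000e-03 -3.0000e-03 -1.8900e-01]
```

Emit:
{"method": "carry_out", "body": {"steps": [[[-1, -1.5, -2, 0, 0, -0.02], [-3, -4, -4, 0, 0, -0.05], [-5, -7, -6, 0, 0, -0.08], [-7.5, -11, -7, 0, 0, -0.12], [-9.5, -14.5, -7, 0, 0, -0.15], [-11.5, -18, -7, 0, 0, -0.175], [-12.8, -20.5, -7, 0, 0, -0.187], [-13.3, -21.4, -7, 0, 0, -0.189], [-13.3, -21.4, -7, 0, 0, -0.189], [-13.3, -21.4, -7, 0, 0, -0.189], [-13.3, -21.4, -7, 0, 0, -0.189]]]}}

```text
time: 4.78
ee_pos: [0.475, -0.0272, 0.2176]
eef_rot: [0.995, -0.099, -0.001, 0.0]
ft_force: [0.1, -0.4, -4.1]
width: 0.0199
grip_force: 45.0
```

```bash
python3 - <<'E'
from h import *
p=r.camera_params("wrist");i=r.camera("wrist");cv2.imwrite("pics/w2.png",i[...,::-1])
import pickle;pickle.dump(p,open("w2.pkl","wb"))
s=r.read_state();print(s["time"],s["ee_pos"],s["eef_rot"],s["joint_positions"])
D=R.from_euler("z",-.197);o=np.array([.5154,.1702,0])
for m in[(.09,.04,.032),(-.09,.04,.032),(.09,0,.032),(-.09,0,.032),(.1,-.15,.012),(.1,0,.012)]: print(m,proj(p,D.apply(m)+o).round(1))
cv2.imwrite("pics/w2b.png",cv2.resize(i[...,::-1],None,fx=1.4,fy=1.4,interpolation=cv2.INTER_CUBIC))
E
```

```text
4.8333 [ 0.47513178 -0.02739097  0.21775076] [ 9.95028411e-01 -9.95887334e-02 -7.18379575e-04  1.74109804e-04] [ 0.36562675  0.02950232 -0.4082956   1.82645423  0.01233809  1.28955201
 -1.81625679]
(0.09, 0.04, 0.032) [[32.2 93.9]]
(-0.09, 0.04, 0.032) [[ 68.7 262.8]]
(0.09, 0, 0.032) [[73.8 93.8]]
(-0.09, 0, 0.032) [[104.3 262.7]]
(0.1, -0.15, 0.012) [[232.   83.3]]
(0.1, 0, 0.012) [[83.5 83.7]]
```

View pics/w2b.png

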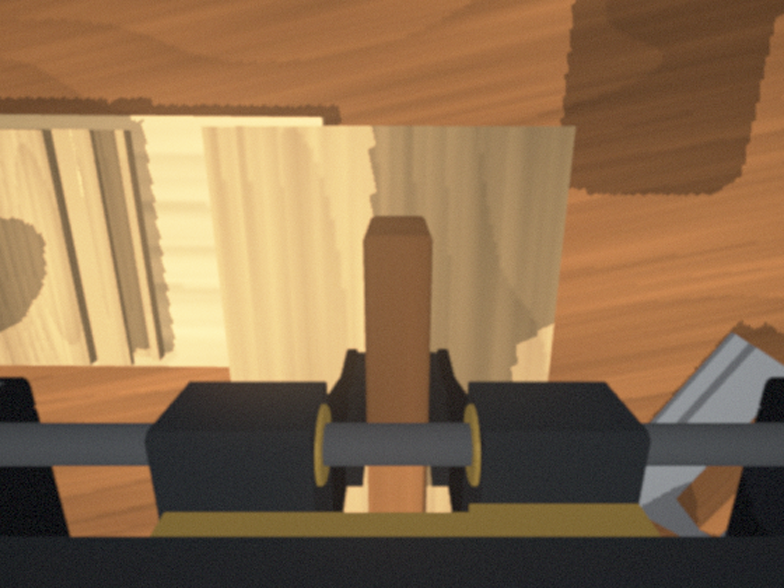

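```bash
python3 - <<'E'
from h import *
import pickle
i=cv2.imread("pics/w2.png");c=i[82:272,15:130]
cv2.imwrite("pics/crop2.png",cv2.resize(c,(690,570)[::1],interpolation=cv2.INTER_CUBIC))
p=pickle.load(open("w2.pkl","rb"));E=R.from_quat([ 9.95028411e-01,-9.95887334e-02,-7.18379575e-04,1.74109804e-04]);t=np.array([.47513178,-.02739097,.21775])
print(E.inv().apply(cast(p,[(410.7,90.2),(144.5,90.5)],[.209,.200])-t))
w1=pickle.load(open("w1.pkl","rb"));print(cast(w1,[(282,128),(282,254)],.058))
E
```

```text
[[ 0.0891942   0.05982843  0.00865488]
 [ 0.08923831 -0.06873094  0.01759189]]
[[ 0.57424791 -0.29711215  0.058     ]
 [ 0.46311004 -0.25197507  0.058     ]]
```

View pics/crop2.png

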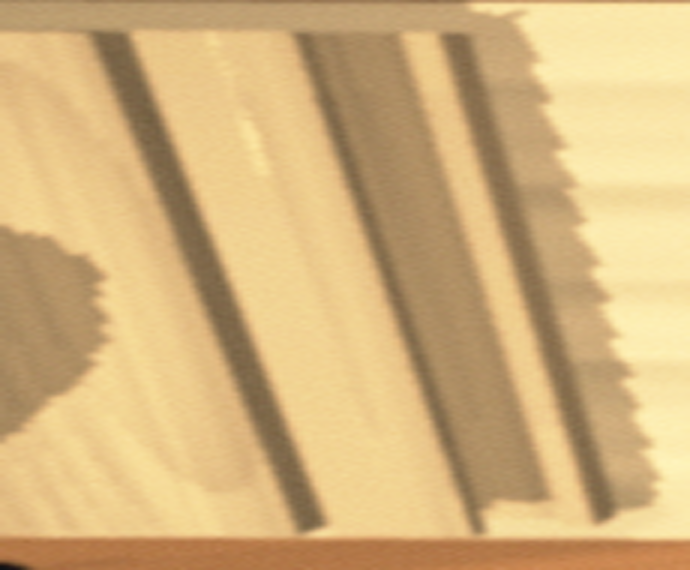

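```bash
python3 - <<'E'
from h import *
import pickle
p=pickle.load(open("w2.pkl","rb"));D=R.from_euler("z",-.197);o=np.array([.5154,.1702,0])
N=["b40","b40","back d+26","back","front d","front","bead d-18","bead","end x+.1"]
X=np.array([(92,35),(297,525),(132,35),(325,525),(293,35),(470,525),(443,35),(597,518),(300,5)])
q=cast(p,np.c_[15+X[:,0]/6,82+X[:,1]/3],[.032]*6+[.022]*2+[.012])
for n,a in zip(N,D.inv().apply(q-o)):print(n,(a*1e3).round(1))
E
```

```text
b40 [90.2 41.8 32. ]
b40 [-82.8  43.3  32. ]
back d+26 [90.2 35.4 32. ]
back [-82.8  38.1  32. ]
front d [90.1  9.5 32. ]
front [-82.9  11.1  32. ]
bead d-18 [90.2 -9.1 22. ]
bead [-84.8  -7.6  22. ]
end x+.1 [100.   18.7  12. ]
```

```bash
cat >> h.py <<'E'
G=R.from_euler("z",-.2055);GO=np.array([.5154,.1702,0])+R.from_euler("z",-.197).apply([0,.0102,0])
K=np.array([.0008,.0005,.0285])  # TCP in board frame
TIP=np.array([0,.07,.006])
def tgt(yt,zt,deg,x=0):
    B=G*R.from_euler("x",-deg,degrees=True)
    return G.apply(np.array([x,yt,zt])/1e3)+GO+B.apply(K-TIP), B*R.from_euler("x",np.pi)
def tipnow():
    s=r.read_state();E=R.from_quat(s["eef_rot"]);B=E*R.from_euler("x",np.pi)
    L=G.inv()*B;t=G.inv().apply(s["ee_pos"]-B.apply(K-TIP)-GO)*1e3
    return t.round(2),np.degrees(L.as_rotvec()).round(2),s["ft_force"].round(1),s["torque"].round(2),s["time"]
E
python3 - <<'E'
from h import *
print(tipnow())
for a in[(-40,80,21),(-40,34.6,21)]:print(a,to_row(*tgt(*a)))
E
```

```text
(array([  -0.26, -142.37,  195.22]), array([-0.03,  0.08,  0.34]), array([-0.6, -0.9, -4.6]), array([0.13, 0.07, 0.01]), 4.8333)
(-40, 80, 21) [ 6.3000e-02 -1.1507e+01  9.1780e+00 -3.6600e-01  0.0000e+00  6.0000e-03]
(-40, 34.6, 21) [ 7.0000e-02 -1.1510e+01  1.3718e+01 -3.6600e-01  0.0000e+00  6.0000e-03]
```

Emit:
{"method": "carry_out", "body": {"steps": [[[0, -1, 1, -0.04, 0, 0], [0, -3, 2.5, -0.1, 0, 0.001], [0, -5, 4.5, -0.17, 0, 0.002], [0, -7.5, 6.5, -0.24, 0, 0.003], [0, -9.5, 8, -0.3, 0, 0.005], [0, -11, 9, -0.345, 0, 0.006], [0.06, -11.5, 9.2, -0.366, 0, 0.006], [0.06, -11.5, 9.2, -0.366, 0, 0.006], [0.06, -11.5, 9.2, -0.366, 0, 0.006], [0.06, -11.5, 9.2, -0.366, 0, 0.006], [0.06, -11.5, 9.2, -0.366, 0, 0.006]]]}}

```text
time: 5.75
ee_pos: [0.4991, 0.0849, 0.1274]
eef_rot: [0.978, -0.101, -0.017, 0.181]
ft_force: [-0.7, -0.4, -4.2]
width: 0.0198
grip_force: 45.0
```

```bash
python3 - <<'E'
from h import *
i=r.camera("side");print(tipnow(),r.read_state()["joint_positions"])
cv2.imwrite("pics/s2.png",cv2.resize(i[170:400,110:390,::-1],None,fx=2.6,fy=2.6,interpolation=cv2.INTER_CUBIC))
for a in[(-40,34.6,21)]:print(a,to_row(*tgt(*a)))
E
```

```text
(array([  0.79, -39.95,  81.54]), array([-20.96,  -0.15,  -0.06]), array([-0.1, -0.2, -4.7]), array([ 0.85, -0.11,  0.02]), 5.8) [ 3.72826332e-04  3.48287878e-01 -5.46343132e-01  1.74313945e+00
  4.53960345e-01  1.38200155e+00 -2.46954472e+00]
(-40, 34.6, 21) [-7.700e-02 -1.676e+00  4.379e+00 -1.000e-03 -2.000e-03 -1.000e-03]
```

View pics/s2.png

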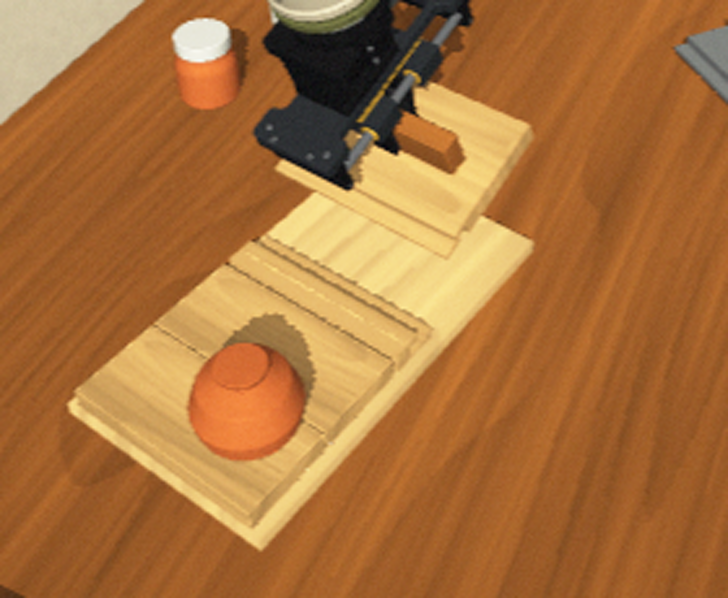

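Emit:
{"method": "carry_out", "body": {"steps": [[[-0.04, -0.6, 1.5, 0, 0, 0], [-0.08, -1.2, 3, 0, 0, 0], [-0.08, -1.6, 4, 0, 0, 0], [-0.08, -1.68, 4.38, 0, 0, 0], [-0.08, -1.68, 4.38, 0, 0, 0], [-0.08, -1.68, 4.38, 0, 0, 0]]]}}

```text
time: 6.3
ee_pos: [0.4982, 0.0868, 0.0802]
eef_rot: [0.978, -0.1, -0.018, 0.181]
ft_force: [0.9, 0.7, -3.8]
width: 0.0196
grip_force: 45.0
```

```bash
python3 - <<'E'
from h import *
print(tipnow(),r.read_state()["joint_positions"][6])
for a in[(-22,27.7,21),(-8,22.3,21),(3,18.1,21)]:print(a,to_row(*tgt(*a)))
E
```

```text
(array([ -0.61, -38.51,  34.36]), array([-20.96,  -0.12,   0.1 ]), array([ 0.9,  0.7, -3.8]), array([ 0.8 , -0.13,  0.06]), 6.3) -2.515771198173059
(-22, 27.7, 21) [ 6.000e-02 -1.781e+00  2.700e-02 -1.000e-03 -2.000e-03  1.000e-03]
(-8, 22.3, 21) [ 6.200e-02 -3.282e+00  3.000e-02 -1.000e-03 -2.000e-03  1.000e-03]
(3, 18.1, 21) [ 6.300e-02 -4.459e+00  2.900e-02 -1.000e-03 -2.000e-03  1.000e-03]
```

Emit:
{"method": "carry_out", "body": {"steps": [[[0.02, -0.6, 0, 0, 0, 0], [0.04, -1.2, 0, 0, 0, 0], [0.06, -1.7, 0.03, 0, 0, 0], [0.06, -1.8, 0.03, 0, 0, 0], [0.06, -1.8, 0.03, 0, 0, 0]]]}}

```text
time: 6.72
ee_pos: [0.5018, 0.1041, 0.0727]
eef_rot: [0.978, -0.099, -0.018, 0.181]
ft_force: [0.1, 0.4, -4.2]
width: 0.0198
grip_force: 45.0
```

```bash
python3 - <<'E'
from h import *
p=r.camera_params("wrist");i=r.camera("wrist");
import pickle;pickle.dump(p,open("w3.pkl","wb"));cv2.imwrite("pics/w3.png",i[...,::-1])
cv2.imwrite("pics/w3b.png",cv2.resize(i[60:300,60:380,::-1],None,fx=2.5,fy=2.5,interpolation=cv2.INTER_CUBIC))
print(tipnow(),r.read_state()["joint_positions"])
E
```

```text
(array([ -0.58, -21.33,  26.96]), array([-20.97,  -0.09,   0.17]), array([-0.7, -0.1, -4.7]), array([ 0.89, -0.16,  0.  ]), 6.7667) [-0.0542242   0.43293212 -0.52360385  1.76154697  0.49093454  1.30632934
 -2.54218056]
```

View pics/w3b.png

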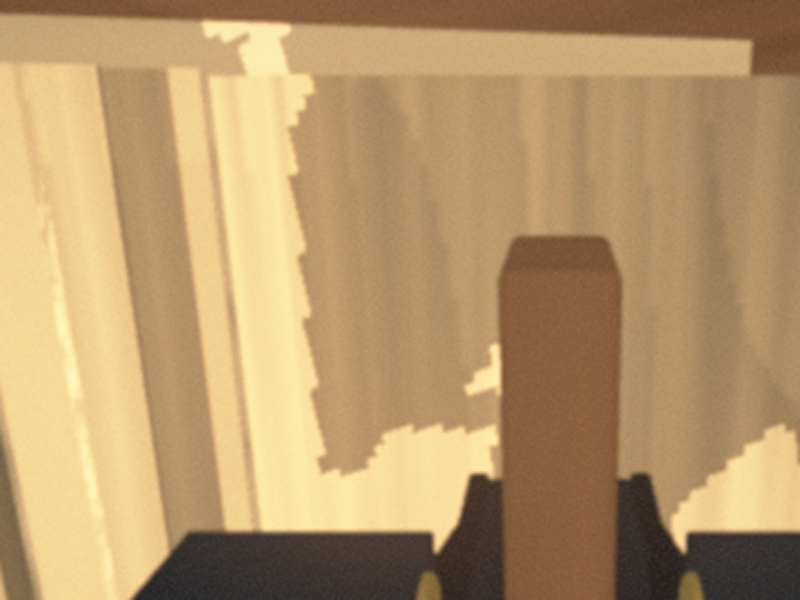

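```bash
python3 - <<'E'
from h import *
import pickle
p=pickle.load(open("w3.pkl","rb"))
X=np.array([(100,68),(165,530),(208,75),(258,530),(167,68),(224,530)])
q=cast(p,60+X/2.5+np.array([0,0]),[.032,.032,.0316,.0316,.022,.022])
print((G.inv().apply(q-GO)*1e3).round(1))
for a in[(-8,21.8,20),(0,18.8,20),(5,17.2,20)]:print(a,to_row(*tgt(*a)))
E
```

```text
[[ 90.7   0.3  32. ]
 [ -6.7   1.3  32. ]
 [ 89.7 -18.6  31.6]
 [-10.5 -18.1  31.6]
 [ 91.2 -10.9  22. ]
 [-13.9 -10.3  22. ]]
(-8, 21.8, 20) [ 0.048 -1.392  0.124  0.017 -0.002  0.003]
(0, 18.8, 20) [ 5.000e-02 -2.246e+00  1.170e-01  1.700e-02 -2.000e-03  3.000e-03]
(5, 17.2, 20) [ 5.10e-02 -2.77e+00  8.80e-02  1.70e-02 -2.00e-03  3.00e-03]
```

Emit:
{"method": "carry_out", "body": {"steps": [[[0.03, -0.3, 0.03, 0.006, 0, 0.001], [0.06, -0.7, 0.08, 0.017, 0, 0.002], [0.1, -1.05, 0.12, 0.017, 0, 0.003], [0.1, -1.4, 0.12, 0.017, 0, 0.003], [0.1, -1.8, 0.12, 0.017, 0, 0.003], [0.1, -2.1, 0.12, 0.017, 0, 0.003], [0.1, -2.25, 0.12, 0.017, 0, 0.003], [0.1, -2.25, 0.12, 0.017, 0, 0.003]]]}}

```text
time: 7.43
ee_pos: [0.5068, 0.1238, 0.0635]
eef_rot: [0.98, -0.101, -0.017, 0.173]
ft_force: [0.6, -0.0, -4.6]
width: 0.0197
grip_force: 45.0
```

```bash
python3 - <<'E'
from h import *
print(tipnow(),r.read_state()["joint_positions"][6])
for a in[(5,17.2,20),(8,16.8,20),(9,16.8,20)]:print(a,to_row(*tgt(*a,x=0.5)))
E
```

```text
(array([ 0.42,  0.25, 18.61]), array([-2.0e+01, -1.1e-01,  1.0e-02]), array([ 0.6, -0. , -4.6]), array([ 0.8 , -0.14, -0.03]), 7.4333) -2.562245270083478
(5, 17.2, 20) [ 0.014 -0.494 -0.03  -0.    -0.002 -0.   ]
(8, 16.8, 20) [ 0.014 -0.79  -0.095 -0.    -0.002 -0.   ]
(9, 16.8, 20) [ 0.014 -0.884 -0.129 -0.    -0.002 -0.   ]
```

Emit:
{"method": "carry_out", "body": {"steps": [[[0, -0.25, -0.02, 0, 0, 0], [0, -0.5, -0.03, 0, 0, 0], [0, -0.65, -0.06, 0, 0, 0], [0, -0.79, -0.1, 0, 0, 0], [0, -0.79, -0.1, 0, 0, 0], [0, -0.79, -0.1, 0, 0, 0]]]}}

```text
time: 7.93
ee_pos: [0.5086, 0.1309, 0.062]
eef_rot: [0.98, -0.101, -0.017, 0.173]
ft_force: [-0.0, 0.6, -5.2]
width: 0.0195
grip_force: 45.0
```

```bash
python3 - <<'E'
from h import *
print(tipnow(),r.read_state()["joint_positions"][6])
for a in[(9,16.8,20),(10,16.8,20),(11,16.8,20),(12,16.8,20)]:print(a,to_row(*tgt(*a,x=0.5)))
E
```

```text
(array([ 0.73,  7.54, 17.09]), array([-20.  ,  -0.13,  -0.03]), array([-0. ,  0.6, -5.2]), array([ 0.8 , -0.09, -0.02]), 7.9333) -2.5688004484522198
(9, 16.8, 20) [-0.012 -0.147 -0.023 -0.    -0.002 -0.001]
(10, 16.8, 20) [-0.012 -0.241 -0.057 -0.    -0.002 -0.001]
(11, 16.8, 20) [-0.012 -0.335 -0.091 -0.    -0.002 -0.001]
(12, 16.8, 20) [-0.012 -0.429 -0.125 -0.    -0.002 -0.001]
```

Emit:
{"method": "carry_out", "body": {"steps": [[[0, -0.1, -0.03, 0, 0, 0], [0, -0.19, -0.06, 0, 0, 0], [0, -0.19, -0.06, 0, 0, 0], [0, -0.19, -0.06, 0, 0, 0]]]}}

```text
time: 8.27
ee_pos: [0.5089, 0.1328, 0.0619]
eef_rot: [0.98, -0.101, -0.017, 0.173]
ft_force: [0.3, 0.5, -4.3]
width: 0.0199
grip_force: 45.0
```

Emit:
{"method": "carry_out", "body": {"steps": [[[0, -0.05, -0.02, 0, 0, 0], [0, -0.1, -0.03, 0, 0, 0], [0, -0.1, -0.03, 0, 0, 0], [0, -0.1, -0.03, 0, 0, 0]]]}}

```text
time: 8.6
ee_pos: [0.5092, 0.1338, 0.0618]
eef_rot: [0.98, -0.101, -0.017, 0.173]
ft_force: [-0.3, 0.2, -5.3]
width: 0.0198
grip_force: 45.0
```

```bash
python3 - <<'E'
from h import *
print(tipnow(),r.read_state()["joint_positions"][6])
E
```

```text
(array([ 0.73, 10.47, 16.92]), array([-20.  ,  -0.12,  -0.04]), array([-0.3,  0.2, -5.3]), array([ 0.86, -0.1 ,  0.04]), 8.6) -2.5708464837871285
```

Emit:
{"method": "carry_out", "body": {"steps": [[[0, -0.07, -0.02, 0, 0, 0], [0, -0.07, -0.02, 0, 0, 0], [0, -0.07, -0.02, 0, 0, 0]]]}}

```text
time: 8.85
ee_pos: [0.5093, 0.1345, 0.0618]
eef_rot: [0.98, -0.101, -0.017, 0.173]
ft_force: [-0.4, -0.1, -4.6]
width: 0.0197
grip_force: 45.0
```

Emit:
{"method": "carry_out", "body": {"steps": [[[0, -0.07, -0.02, 0, 0, 0], [0, -0.07, -0.02, 0, 0, 0], [0, -0.07, -0.02, 0, 0, 0]]]}}

```text
time: 9.1
ee_pos: [0.5094, 0.1348, 0.0618]
eef_rot: [0.979, -0.102, -0.017, 0.173]
ft_force: [-0.6, -2.1, -2.4]
width: 0.02
grip_force: 45.0
```

```bash
python3 - <<'E'
from h import *
print(tipnow(),r.read_state()["joint_positions"][6])
E
```

```text
(array([ 0.78, 11.48, 16.81]), array([-20.04,  -0.11,  -0.06]), array([-0.6, -2.1, -2.4]), array([0.3 , 0.08, 0.03]), 9.1) -2.571764842083617
```

```bash
python3 - <<'E'
from h import *
for a in[(10.4,17,20),(10.4,17,17),(10.4,17.2,14),(10.5,17.5,10),(10.5,17.7,6),(10.5,18.1,3)]:print(a,to_row(*tgt(*a,x=0.6)))
E
```

```text
(10.4, 17, 20) [-0.004  0.109  0.024  0.001 -0.002 -0.001]
(10.4, 17, 17) [-0.005  0.217  0.391  0.053 -0.002 -0.001]
(10.4, 17.2, 14) [-0.005  0.313  0.744  0.105 -0.002 -0.001]
(10.5, 17.5, 10) [-6.000e-03  4.010e-01  1.215e+00  1.750e-01 -2.000e-03 -1.000e-03]
(10.5, 17.7, 6) [-7.000e-03  4.600e-01  1.703e+00  2.450e-01 -2.000e-03 -1.000e-03]
(10.5, 18.1, 3) [-7.000e-03  4.900e-01  2.048e+00  2.970e-01 -2.000e-03 -1.000e-03]
```

Emit:
{"method": "carry_out", "body": {"steps": [[[0, 0.11, 0.02, 0, 0, 0], [0, 0.11, 0.02, 0, 0, 0], [0, 0.16, 0.21, 0.027, 0, 0], [0, 0.22, 0.39, 0.053, 0, 0], [0, 0.27, 0.57, 0.079, 0, 0], [0, 0.31, 0.74, 0.105, 0, 0], [0, 0.31, 0.74, 0.105, 0, 0], [0, 0.31, 0.74, 0.105, 0, 0]]]}}

```text
time: 9.77
ee_pos: [0.5084, 0.1295, 0.056]
eef_rot: [0.987, -0.102, -0.011, 0.122]
ft_force: [0.2, 0.3, -3.9]
width: 0.0197
grip_force: 45.0
```

```bash
python3 - <<'E'
from h import *
print(tipnow(),r.read_state()["joint_positions"][6])
for a in[(10.5,17.3,12),(10.5,17.5,10),(10.5,17.6,8),(10.5,17.7,6),(10.5,18.1,3)]:print(a,to_row(*tgt(*a,x=0.6)))
E
```

```text
(array([ 0.91, 10.47, 17.34]), array([-14.02,  -0.13,  -0.08]), array([ 0.2,  0.3, -3.9]), array([ 0.61, -0.1 , -0.  ]), 9.7667) -2.5009633021127855
(10.5, 17.3, 12) [-0.015  0.071  0.25   0.035 -0.002 -0.002]
(10.5, 17.5, 10) [-0.015  0.141  0.477  0.07  -0.002 -0.002]
(10.5, 17.6, 8) [-0.016  0.201  0.716  0.105 -0.002 -0.002]
(10.5, 17.7, 6) [-0.016  0.251  0.956  0.14  -0.002 -0.001]
(10.5, 18.1, 3) [-1.700e-02  3.170e-01  1.296e+00  1.920e-01 -2.000e-03 -1.000e-03]
```

Contact is light, so I keep lowering.

Emit:
{"method": "carry_out", "body": {"steps": [[[0, 0.04, 0.13, 0.018, 0, 0], [0, 0.07, 0.25, 0.035, 0, 0], [0, 0.11, 0.37, 0.052, 0, 0], [0, 0.14, 0.48, 0.07, 0, 0], [0, 0.17, 0.6, 0.088, 0, 0], [0, 0.2, 0.72, 0.105, 0, 0], [0, 0.2, 0.72, 0.105, 0, 0], [0, 0.2, 0.72, 0.105, 0, 0]]]}}

```text
time: 10.43
ee_pos: [0.5076, 0.1257, 0.0494]
eef_rot: [0.992, -0.103, -0.006, 0.069]
ft_force: [-0.4, 0.5, -4.4]
width: 0.0198
grip_force: 45.0
```

```bash
python3 - <<'E'
from h import *
print(tipnow(),r.read_state()["joint_positions"][6])
for a in[(10.5,17.7,6),(10.5,17.9,4),(10.5,18.1,3),(10.5,18.2,2),(10.5,18.3,1),(10.5,18.1,0)]:print(a,to_row(*tgt(*a,x=0.6)))
E
```

```text
(array([ 0.88, 10.39, 17.46]), array([-7.97, -0.12, -0.08]), array([-0.4,  0.5, -4.4]), array([0.38, 0.01, 0.03]), 10.4333) -2.41424421685129
(10.5, 17.7, 6) [-0.013  0.066  0.215  0.034 -0.002 -0.002]
(10.5, 17.9, 4) [-0.013  0.135  0.442  0.069 -0.002 -0.001]
(10.5, 18.1, 3) [-0.013  0.167  0.546  0.087 -0.002 -0.001]
(10.5, 18.2, 2) [-0.014  0.196  0.661  0.104 -0.002 -0.001]
(10.5, 18.3, 1) [-0.014  0.223  0.776  0.122 -0.002 -0.001]
(10.5, 18.1, 0) [-0.014  0.243  0.921  0.139 -0.002 -0.001]
```

Emit:
{"method": "carry_out", "body": {"steps": [[[0, 0.04, 0.11, 0.017, 0, 0], [0, 0.07, 0.22, 0.034, 0, 0], [0, 0.1, 0.33, 0.052, 0, 0], [0, 0.14, 0.44, 0.069, 0, 0], [0, 0.17, 0.55, 0.087, 0, 0], [0, 0.2, 0.66, 0.104, 0, 0], [0, 0.2, 0.66, 0.104, 0, 0], [0, 0.2, 0.66, 0.104, 0, 0]]]}}

```text
time: 11.1
ee_pos: [0.507, 0.1229, 0.0431]
eef_rot: [0.995, -0.103, -0.001, 0.018]
ft_force: [-0.3, 0.8, -5.1]
width: 0.0193
grip_force: 45.0
```

```bash
python3 - <<'E'
from h import *
print(tipnow(),r.read_state()["joint_positions"][6])
for a in[(10.5,18.2,1),(10.5,18.2,0)]:print(a,to_row(*tgt(*a,x=0.6)))
E
```

```text
(array([ 0.87, 10.45, 18.13]), array([-2.01, -0.12, -0.07]), array([-0.3,  0.8, -5.1]), array([0.12, 0.02, 0.01]), 11.1) -2.3104010114973477
(10.5, 18.2, 1) [-0.014  0.034  0.116  0.018 -0.002 -0.001]
(10.5, 18.2, 0) [-0.014  0.07   0.238  0.035 -0.002 -0.001]
```

Emit:
{"method": "carry_out", "body": {"steps": [[[0, 0.03, 0.12, 0.018, 0, 0], [0, 0.07, 0.24, 0.035, 0, 0], [0, 0.07, 0.25, 0.035, 0, 0], [0, 0.07, 0.25, 0.035, 0, 0]]]}}

```text
time: 11.43
ee_pos: [0.507, 0.1224, 0.0406]
eef_rot: [0.995, -0.103, 0.001, 0.0]
ft_force: [0.5, -0.9, -4.6]
width: 0.0196
grip_force: 45.0
```

```bash
python3 - <<'E'
from h import *
p=r.camera_params("wrist");i=r.camera("wrist")
import pickle;pickle.dump(p,open("w4.pkl","wb"))
cv2.imwrite("pics/w4b.png",cv2.resize(i[50:250,0:400,::-1],None,fx=2,fy=3,interpolation=cv2.INTER_CUBIC))
print(tipnow())
E
```

```text
(array([ 0.87, 10.77, 18.11]), array([-0.02, -0.14, -0.04]), array([ 1.3, -0.5, -3.6]), array([ 0.02, -0.06,  0.02]), 11.4833)
```

View pics/w4b.png

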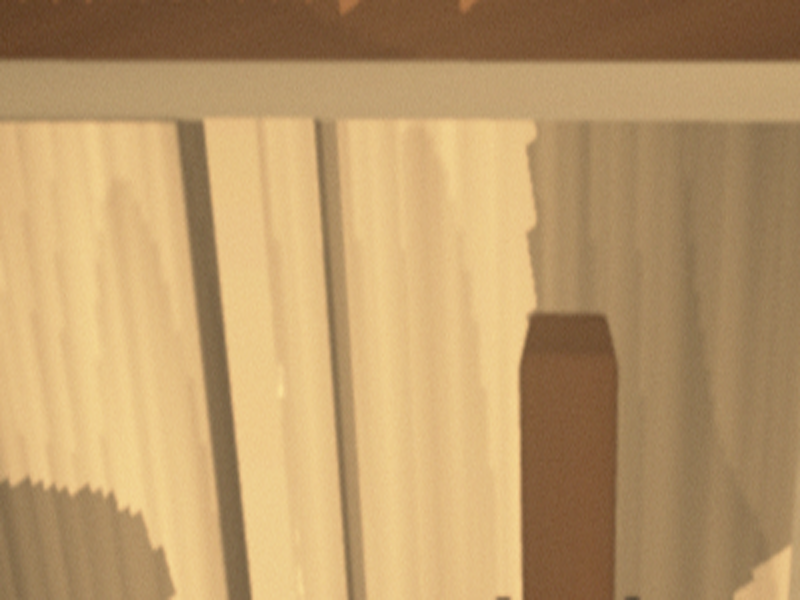

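The picture shows the board flat. Its end edge lies at row about 121 of the crop, in line with the strip at 118 and the deck boards at 120, and the tongue gap is an even 318–341 px. Next I set it down lightly and release.

Emit:
{"method": "carry_out", "body": {"steps": [[[0, 0, 0.04, 0, 0, 0], [0, 0, 0.04, 0, 0, 0], [0, 0, 0.04, 0, 0, 0]]]}}

```text
time: 11.73
ee_pos: [0.507, 0.1225, 0.0405]
eef_rot: [0.995, -0.103, 0.001, 0.0]
ft_force: [-2.8, -2.1, 4.2]
width: 0.0198
grip_force: 45.0
```

```bash
python3 -c "
from h import *
print(tipnow())"
```

```text
(array([ 0.92, 10.89, 17.97]), array([-0.03, -0.14, -0.02]), array([-2.8, -2.1,  4.2]), array([-0.33,  0.6 ,  0.04]), 11.7333)
```

Resting on the base (about 9 N), so I release.

Emit:
{"method": "carry_out", "body": {"steps": [[[0, 0, -0.02, 0, 0, 0], [0, 0, -0.02, 0, 0, 0], [0, 0, -0.02, 0, 0, 0], [0, 0, -0.02, 0, 0, 0], [0, 0, -0.02, 0, 0, 0], [0, 0, -0.02, 0, 0, 0], [0, 0, -0.02, 0, 0, 0], [0, 0, -0.02, 0, 0, 0], [0, 0, -0.02, 0, 0, 0], [0, 0, -0.02, 0, 0, 0]]], "hand": 0.2}}

```text
time: 12.57
ee_pos: [0.5069, 0.1227, 0.0404]
eef_rot: [0.995, -0.103, 0.001, 0.0]
ft_force: [-0.3, 0.1, -0.4]
width: 0.035
grip_force: 0.0
```

Emit:
{"method": "carry_out", "body": {"steps": [[[0, 0, -1, 0, 0, 0], [0, 0, -3, 0, 0, 0], [0, 0, -6, 0, 0, 0], [0, 0, -9, 0, 0, 0], [0, 0, -12, 0, 0, 0], [0, 0, -15, 0, 0, 0], [0, 0, -15, 0, 0, 0], [0, 0, -15, 0, 0, 0], [0, 0, -15, 0, 0, 0]]]}}

```text
time: 13.32
ee_pos: [0.5063, 0.1226, 0.1904]
eef_rot: [0.995, -0.103, 0.001, 0.0]
ft_force: [0.2, -0.1, -1.1]
width: 0.0346
grip_force: 0.0
```

```bash
python3 - <<'E'
from h import *
p=r.camera_params("wrist");i=r.camera("wrist");s=r.camera("side")
a=cv2.resize(i[40:320,0:420,::-1],(780,320),interpolation=cv2.INTER_CUBIC);b=cv2.resize(s[190:390,120:360,::-1],(312,260),interpolation=cv2.INTER_CUBIC)
c=np.zeros((580,780,3),np.uint8);c[:320]=a;c[320:,:312]=b;cv2.imwrite("pics/end.png",c)
print(r.read_state()["width"],r.read_state()["ee_pos"])
E
```

```text
0.034496999584961545 [0.50591884 0.12251494 0.18945736]
```

View pics/end.png

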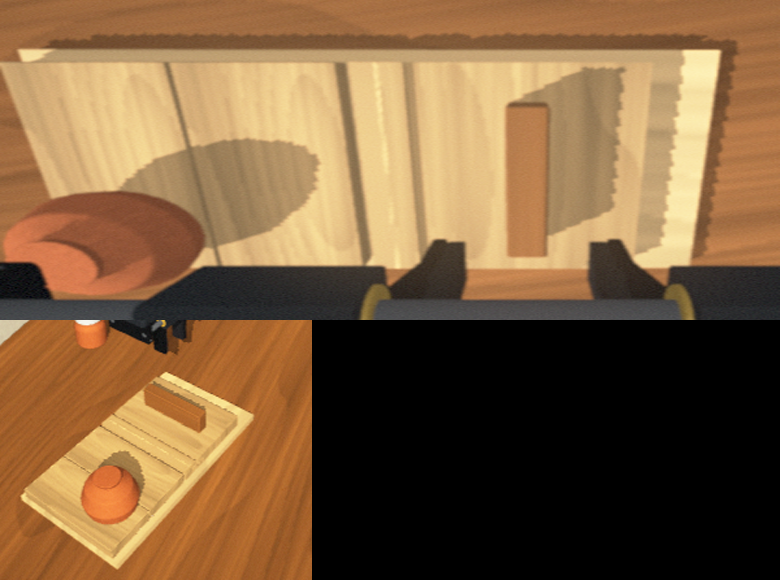

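The board lies flat in its seat. Its top end at (410–650, 63) is in line with the deck boards, the gap at x≈408 is even, and the pot hasn't moved. I'm handing in.

```bash
python3 -c "
from bench import r
print(r.close_job())"
```

```text
the job is handed in; nothing more can be done
None
```

The end board is fitted in the deck's groove, lying flat with its ends in line with the deck boards; I let go of it and handed the job in at about 13.4 s, with the pot, mug and jar left alone.

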